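Push a capped sample tube home in a push-fit tube socket

ROBOT

A 6-joint arm with a two-finger parallel gripper is mounted at the origin on a cart in front of the work surface, level with it; the furniture and walls round the work are solid. World frame = base frame: x ahead of the robot, y to its left, z up, the work surface at z = 0. Lengths are in m, angles in rad, forces in N, time in s.
With the tool pointing down it reaches from about 0.25 to 0.775 m from the base axis. Payload 4 kg.
Tool frame: the origin (TCP) lies midway between the tips of the shut fingers; the grasp point (between the pads) lies 19 mm behind it; z points along the fingers, y is the direction in which the jaws open and shut (so a half turn about z gives the same grasp; the last joint's range is limited). The gripper opens to 94 mm and grips with 3 to 60 N. Pads are 16 mm wide; open, the fingers measure 119 mm over their backs; the gripper's body (75 mm by 177 mm) begins 78 mm behind the grasp point.
Start: joints at [-1.327, 0.087, 1.371, -0, 1.684, -0.103], TCP at [0.187, -0.517, 0.206] pointing down, gripper open.
Joint ranges: [-3.1, 3.1], [-0.76, 2.03], [0.27, 2.55], [-1.08, 4.22], [0.17, 2.65], [-2.57, 2.57]. Speed limits (rad/s): [2.79, 2.79, 3.14, 3.14, 3.14, 3.14].

INTERFACE

Orientations are given as [roll, pitch, yaw] about the fixed x, y, z axes, in that order (R = Rz(yaw) Ry(pitch) Rx(roll)).
In Python, from bench import get_obs, snapshot, ticket gives the robot as it stands.
- The arm moves only by the shell command python3 -m creep 'ROWS' [OPENING]. ROWS is JSON, a list that holds one entry, the list of rows, each a list of 4 numbers: the shift along the tool's x, y, z in mm, then the turn about the tool's z in degrees. A call has 1 to 8 rows; each row shifts and turns the commanded pose from where the row before left it, along the tool's axes as they then stand; what a row does not reach is not made up. A row lasts 1/8 s, in which the tool goes at most 62.5 mm and 10.7 degrees, less where a joint would pass 70% of its speed; a pose out of reach is approached as far as the arm can. A call with a gripper value outside its range is refused whole. OPENING is the opening, from 0 (shut) to 1 (fully open), set as the call begins (- or left out, the last holds). The fingers move at their own pace and stop on an object; the grip force is fixed at half the most. Time passes only in rows, so rows that do not move let the fingers close. It gives the time, the measured TCP pose, the force and the opening at its end, in the units of the state.
- get_obs(): the state, without advancing time (a new reading comes with each control period).
- snapshot(name): name is "scene" or "top" or "wrist"; returns a dict with "color" (400x640x3 uint8, red, green, blue), "depth" (400x640 float32, m along the optical axis (not along the pixel's ray), 0 where there is no reading), "fx", "fy", "cx", "cy" (pixels), "extrinsics" (4x4, takes a point from world to camera coordinates). Camera axes: x right, y down, z forward; pixel columns grow to the right and rows downward; lengths in m; the calibration is good to about 2 mm. A picture is of the moment at which its call begins.
- ticket.close_job(): hands the job in, once; it reports no verdict.
The state is a dict: "time": time; "joint_positions": joint angles; "qvel": joint speeds; "joint_torque": joint torques, N m; "tool_pos": TCP position; "ee_rot": TCP orientation; "wrist_force": force on the tool from outside, world axes, zero at the start; "wrist_torque": the same for the moment, N m; "width": finger opening in m.
Only numpy, scipy, OpenCV 4.12 (cv2) and the standard library are available. Lean on these libraries where they do the work, as an engineer would, in place of code of your own. Each camera call takes 0.05 s, during which the arm holds its last target. There are 200 camera calls.

TASK

Lift the purple-capped 50 ml tube out of the rack and push it, cone down, into the push-fit socket on the white foot: through the tight seal and on until it really bottoms on the sprung stop and that is pressed fully in, then let go so that the tube stays there upright. The seal is not the bottom, and the stop is set deeper or higher each time, so go by feel and gently: never push the tube against the socket with more than 18 N. Leave the other things where they are.

Things in the scene. Friction and masses are not known exactly. Their poses are not given: they have to be found in the camera images.
- tube_mid (a point): Centre (half-way up, on the axis) of the closed 50 ml conical tube, 117 mm tall, 55 g, standing in the front-row (-x of the rack) middle hole of the yellow rack. z runs along its axis up to the cap. The tip is 58 mm below this point. The purple cap (fixed on, radius 17 mm) spans 42 to 58 mm above it; grip the cap, in any yaw.
- tube_tip (a point): Tip of the tube's cone, on its axis, 58 mm below tube_mid; in the rack it rests on the 4 mm floor. Nose: flat of radius 4 mm, cone up to radius 13.5 mm at 15 mm above the tip, then a body that widens slowly from radius 13.8 mm to 15.7 mm below the cap.
- rack: Yellow see-through rack for 50 ml tubes, fixed to the bench, 94 (x) x 158 (y) x 86 mm high, two rows of three holes 32 mm wide; origin at the centre of its underside, z up. Of the tube, the cap and about 15 mm of body stick out above it.
- mouth (a point): Centre of the open top of the push-fit socket, in the plane of its rim, 75 mm above the bench; z points up out of it. The socket is fixed: white 110 x 100 mm foot, white cup 48 mm wide, black collar 55 mm wide with a 35 mm bore. The sprung stop inside waits 35 to 51 mm below the rim (differs each time, cannot be seen).
- seal (a point): Centre of the seal, on the socket's axis 9 mm below the rim: six black rubber beads on springs round an opening of 24 mm. The tube's cone spreads them, which takes about 8 to 14 N and is over once the tip is about 25 mm below the rim. Then the tube slides on in a 34 mm bore with a drag of 3 to 6 N; this grip keeps it down when let go.
- stop (a joint): Sprung stop at the bottom of the socket: how far it is pressed down, in m; 0 untouched, 0.004 or more fully in. Pressing it in takes only some 1 N more than the drag; then the tube meets a stiff rubber buffer (4 to 10 N per mm). It says nothing of the stop's depth until the tube touches it.
- reagent_small: Small reagent bottle, 38 mm wide, 63 mm tall, loose; origin at the centre of its underside. A bystander.
- reagent_tall: Taller reagent bottle, 48 mm wide, 86 mm tall, loose; origin at the centre of its underside. A bystander.
- petri: Closed petri dish, 60 mm wide, 14 mm tall, loose; origin at the centre of its underside. A bystander.
- marker: Marker pen lying down, 126 mm along its y, 14 mm thick, loose; origin at the centre of its underside. A bystander.
There are look-alikes about, which are no part of the job. Leave any pink look-alike of the part that bears tube_mid alone.

How it is judged:
By the outcome, as a careful person would: the job done as asked, in the order asked, and still so for the second after the job is handed in, with the robot touching nothing.
It also fails if it takes over 40 s, if anything falls off the work surface, if the arm or the gripper's body presses on something with over 40 N, if the wrist force passes 120 N, or if a joint passes its speed limit or range.

## Working session

There is one attempt and no reset: what is moved stays moved. The work goes in short steps, Python scripts to look and compute and a shell command to move; the robot and the scene stay as the last step left them, time stands still between calls to the robot, and variables do not carry over. Pictures are saved under pics/ and viewed, on a budget of 10 in all, crops included, one or two more only if the job needs it, and the job is handed in when it is done.

```bash
ls; mkdir -p pics
cat > h.py <<'E'
import numpy as np, cv2
from bench import get_obs, snapshot, ticket
def snap(n, f):
    s=snapshot(n); np.savez(f'{f}.npz',**s); cv2.imwrite(f'pics/{f}.png',cv2.cvtColor(s['color'],cv2.COLOR_RGB2BGR)); return s
def load(f): return dict(np.load(f'{f}.npz'))
def ray(s,u,v):
    E=s['extrinsics'];R,t=E[:3,:3],E[:3,3]
    d=R.T@np.array([(u-s['cx'])/s['fx'],(v-s['cy'])/s['fy'],1.]); return -R.T@t,d
def plane(s,u,v,z):
    o,d=ray(s,u,v); return o+d*(z-o[2])/d[2]
def cross(rays):
    A=np.zeros((3,3));b=np.zeros(3)
    for o,d in rays:
        d=d/np.linalg.norm(d);P=np.eye(3)-np.outer(d,d);A+=P;b+=P@o
    p=np.linalg.solve(A,b); return p,[np.linalg.norm(np.cross(p-o,d/np.linalg.norm(d))) for o,d in rays]
def proj(s,p):
    c=s['extrinsics'][:3,:3]@np.asarray(p)+s['extrinsics'][:3,3]; return s['fx']*c[0]/c[2]+s['cx'],s['fy']*c[1]/c[2]+s['cy']
def pts(s):
    d=s['depth'];v,u=np.mgrid[:d.shape[0],:d.shape[1]]
    c=np.stack([(u-s['cx'])/s['fx']*d,(v-s['cy'])/s['fy']*d,d],-1)
    E=s['extrinsics']; return (c-E[:3,3])@E[:3,:3]
E
python3 - <<'E'
from h import *
a=snap('scene','scene0');b=snap('top','top0')
print(get_obs())
for s in(a,b): print(s['fx'],s['extrinsics'].round(3).tolist())
im=np.vstack([cv2.imread('pics/scene0.png'),cv2.imread('pics/top0.png')])
cv2.imwrite('pics/both0.png',cv2.resize(im,(480,600),interpolation=cv2.INTER_AREA))
E
```

```text
pics
{'time': 0.1, 'joint_positions': array([-1.32712746e+00,  8.79081115e-02,  1.37207953e+00, -1.84132648e-05,
        1.68358105e+00, -1.03100140e-01]), 'qvel': array([ 0.00114182, -0.00252076, -0.00251312,  0.00068759, -0.00032416,
        0.00070945]), 'joint_torque': array([ 2.38086737e-03, -3.41251445e+01, -3.03301799e+01,  7.19930744e-02,
        3.03578249e-02, -1.01885717e-04]), 'tool_pos': array([ 0.18679645, -0.51679651,  0.20441841]), 'ee_rot': array([-3.13962522e+00, -1.85166406e-04,  3.46766773e-01]), 'wrist_force': array([ 0.10323625, -0.32127244,  0.00352143]), 'wrist_torque': array([-0.02255117,  0.01186664,  0.04995025]), 'width': 0.09392382388065994}
451.92046992224954 [[-0.839, -0.545, 0.019, 0.519], [-0.373, 0.548, -0.748, 0.154], [0.397, -0.635, -0.663, 1.374], [0.0, 0.0, 0.0, 1.0]]
473.7935875121503 [[0.011, -1.0, -0.009, 0.164], [-0.994, -0.01, -0.112, 0.492], [0.112, 0.01, -0.994, 1.178], [0.0, 0.0, 0.0, 1.0]]
```

View pics/both0.png

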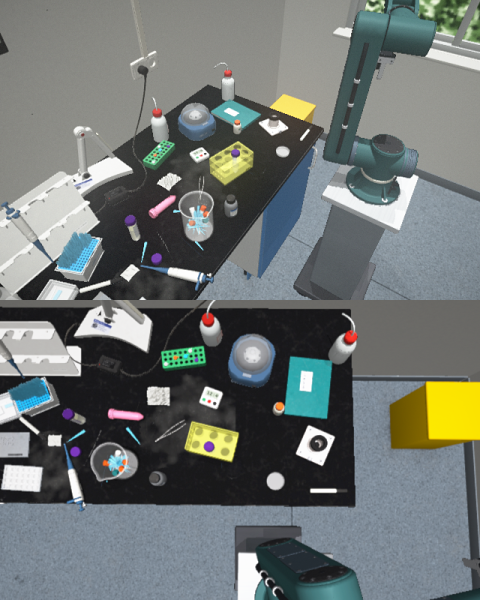

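The purple cap in the rack is at about (279,196) in the top view and (313,204) in the scene view. The socket is at about (424,190) top and (365,165) scene. Two more purple caps stand or lie away from the rack, at about (91,153) and (100,203) in the top view, and the pink look-alike is at about (167,153). Only the one in the rack's -x row, middle hole, fits the description. I'll measure it and confirm it in a crop.

Run:
```python
from h import *
a,b=load('scene0'),load('top0')
def blobs(m,mn=40):
    n,l,st,c=cv2.connectedComponentsWithStats(m.astype(np.uint8)); return [(st[i],c[i].round(1)) for i in range(1,n) if st[i][4]>=mn]
for nm,s in(('scene',a),('top',b)):
    hsv=cv2.cvtColor(s['color'],cv2.COLOR_RGB2HSV); P=pts(s)
    m=cv2.inRange(hsv,(125,80,40),(148,255,255))
    for st,c in blobs(m): 
        print(nm,'purple',st,c)
    for k,(x0,y0,x1,y1,lo,hi) in {'cap':((295,185,335,225) if nm=='scene' else (255,175,305,220))+(0.10,0.16),'collar':((335,140,395,185) if nm=='scene' else (390,160,455,220))+(0.06,0.09)}.items():
        q=P[y0:y1,x0:x1].reshape(-1,3); q=q[(q[:,2]>lo)&(q[:,2]<hi)]
        if len(q): print(nm,k,len(q),q.min(0).round(4),q.max(0).round(4),np.median(q,0).round(4))
c1=cv2.resize(a['color'][140:240,270:410],None,fx=4,fy=4,interpolation=cv2.INTER_CUBIC)
c2=cv2.resize(b['color'][150:235,240:470],None,fx=560/230,fy=560/230,interpolation=cv2.INTER_CUBIC)
im=np.vstack([c1,c2]); im=im[:600]
print(im.shape); cv2.imwrite('pics/crop0.png',cv2.cvtColor(im,cv2.COLOR_RGB2BGR))
```

```text
scene purple [309 199  11  10  87] [313.6 203.6]
scene purple [166 286  15  15 177] [173.2 293.4]
scene purple [201 337  15  17 196] [208.5 344.8]
scene cap 114 [0.4763 0.2431 0.1013] [0.5083 0.2761 0.1243] [0.4902 0.2629 0.1183]
scene collar 147 [ 0.4877 -0.1268  0.0603] [ 0.5396 -0.0704  0.079 ] [ 0.5127 -0.0942  0.0724]
top purple [ 82 144  17  16 208] [ 90.4 151.6]
top purple [272 189  13  13 140] [278.2 195. ]
top purple [ 93 195  16  15 194] [100.4 201.9]
top cap 171 [0.4799 0.2379 0.1033] [0.5134 0.2713 0.1272] [0.4961 0.2544 0.1205]
top collar 327 [ 0.4907 -0.1285  0.0627] [ 0.5433 -0.0744  0.0824] [ 0.5174 -0.1017  0.0754]
(600, 560, 3)
```

View pics/crop0.png

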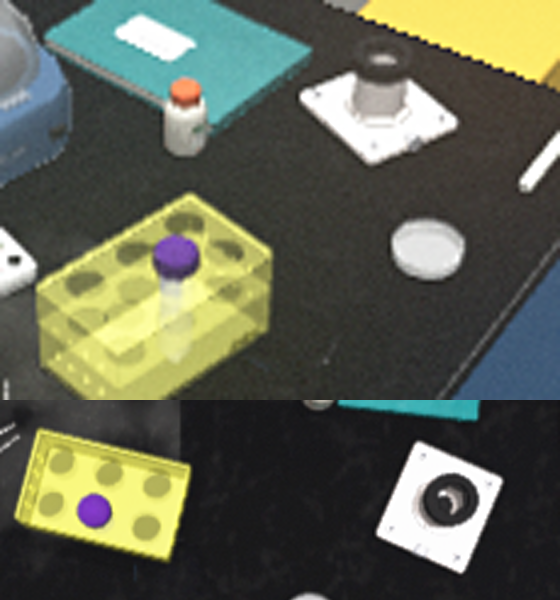

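The crop confirms it: the purple cap at crop (95,510) is in the rack's middle hole of the -x row, with its top at z ≈ 0.120. The socket collar is at crop (450,500), about (0.517, -0.101, 0.075). Next I move over, squaring the tool's axes with the world as I go.

```bash
python3 -m creep '[[[0,0,-30,9.9],[0,0,-30,10],[22,-55,0,0],[22,-55,0,0],[22,-55,0,0],[22,-55,0,0],[22,-55,0,0],[22,-55,0,0]]]' 1
python3 - <<'E'
from h import *
s=snapshot('wrist');o=get_obs();print(o['tool_pos'],o['ee_rot'],ray(s,320,200),s['fx'])
E
```

```text
time: 1.1
tool_pos: [0.3192, -0.1854, 0.2651]
ee_rot: [-3.141, -0.0, -0.001]
wrist_force: [1.8, 0.1, 0.7]
width: 0.094
[ 0.32141661 -0.17902781  0.26567996] [-3.13636977e+00 -3.04403013e-03  9.07708698e-03] (array([ 0.39050447, -0.18513556,  0.44455341]), array([-0.25064642, -0.00821271, -0.96810185])) 299.605034715155
```

```bash
python3 -m creep '[[[50,-15,0,0],[50,-15,0,0],[0,0,0,0],[0,0,0,0]]]' | head -2; python3 -c "
from h import *
snap('wrist','w1');print(get_obs()['tool_pos'])"
python3 -m creep '[[[35,-60,0,0],[35,-60,0,0],[0,0,0,0],[0,0,0,0]]]' | head -2; python3 -c "
from h import *
snap('wrist','w2');print(get_obs()['tool_pos'])
cv2.imwrite('pics/w12.png',np.hstack([cv2.imread('pics/w1.png'),cv2.imread('pics/w2.png')])[:,::1]);im=cv2.imread('pics/w12.png');cv2.imwrite('pics/w12.png',cv2.resize(im,(800,250),interpolation=cv2.INTER_AREA))"
```

```text
time: 1.65
tool_pos: [0.4185, -0.1576, 0.265]
[ 0.41824768 -0.15782491  0.26539756]
time: 2.2
tool_pos: [0.4814, -0.0504, 0.2659]
[ 0.48134365 -0.05087281  0.26590348]
```

View pics/w12.png

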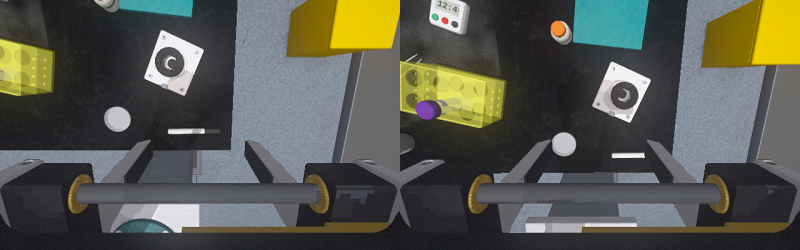

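Collar centre at about (272,101) in w1 and (358,154) in w2, full-size pixels. The cap shows in w2 at about (45,175). I'll triangulate the collar across the views.

```bash
cat >> h.py <<'E'
def collar(s,u,v,r=40):
    g=cv2.cvtColor(s['color'],cv2.COLOR_RGB2HSV); P=pts(s)
    u0,v0=max(int(u)-r,0),max(int(v)-r,0)
    z=P[v0:v0+2*r,u0:u0+2*r,2]; m=((z>0.066)&(z<0.09)).astype(np.uint8)
    n,l,st,c=cv2.connectedComponentsWithStats(m); k=1+np.argmax(st[1:,4]); m=(l==k).astype(np.uint8)
    cs,_=cv2.findContours(m,cv2.RETR_EXTERNAL,cv2.CHAIN_APPROX_NONE); ct=max(cs,key=len).reshape(-1,2)+[u0,v0]
    e=cv2.fitEllipse(ct.astype(np.float32)); pp=np.array([plane(s,x,y,0.075)[:2] for x,y in ct])
    A=np.c_[2*pp,np.ones(len(pp))]; x=np.linalg.lstsq(A,(pp**2).sum(1),rcond=None)[0]
    zz=np.median(P[...,2][v0:v0+2*r,u0:u0+2*r][m>0])
    return e[0],x[:2],np.sqrt(x[2]+x[0]**2+x[1]**2),zz
E
python3 - <<'E'
from h import *
R=[]
for f,u,v in(('top0',424,190),('w1',272,101),('w2',358,154),('scene0',365,158)):
    s=load(f);c,xy,r,zz=collar(s,u,v); print(f,c,xy.round(4),round(r,4),round(zz,4),plane(s,*c,.075).round(4))
    R.append(ray(s,*c))
p,e=cross(R[:3]);print('3 views',p,e); print('wrist',cross(R[1:3]))
a,b=load('w2'),load('top0');R=[]
for s,box in((a,(0,120,120,230)),(b,(250,170,310,220))):
    hsv=cv2.cvtColor(s['color'],cv2.COLOR_RGB2HSV);m=cv2.inRange(hsv,(125,80,30),(150,255,255));P=pts(s)
    m[:, :box[0]]=0;m[:,box[2]:]=0;m[:box[1]]=0;m[box[3]:]=0
    q=P[(m>0)&(P[...,2]>.115)]; print('cap',len(q),q.mean(0),q.min(0),q.max(0))
E
```

```text
top0 (424.9125671386719, 190.54698181152344) [ 0.517  -0.1013] 0.0268 0.0756 [ 0.5169 -0.1013  0.075 ]
w1 (270.6458740234375, 99.1838150024414) [ 0.5155 -0.1023] 0.0268 0.0753 [ 0.516  -0.1023  0.075 ]
w2 (359.07733154296875, 152.8090057373047) [ 0.5161 -0.1014] 0.0268 0.0753 [ 0.5166 -0.1014  0.075 ]
scene0 (365.13433837890625, 153.8836212158203) [ 0.5127 -0.0951] 0.0284 0.0739 [ 0.5125 -0.0947  0.075 ]
3 views [ 0.51653503 -0.10180326  0.07324005] [np.float64(0.0006112328010996755), np.float64(0.0005003251561968068), np.float64(0.0002080814917616178)]
wrist (array([ 0.51621268, -0.10183934,  0.07184846]), [np.float64(3.679603172905453e-05), np.float64(3.6796031728814086e-05)])
cap 809 [0.49617521 0.24991581 0.12290826] [ 0.47882703 -0.04994171  0.11505709] [0.55261841 0.27080677 0.44531354]
cap 140 [0.49656243 0.2541047  0.12107459] [0.48179354 0.24012779 0.11708747] [0.51087244 0.26868563 0.12723415]
```

```bash
python3 -m creep '[[[0,-61,0,0],[0,-61,0,0],[0,-61,0,0],[0,-61,0,0],[0,-61,0,0],[0,0,20,0],[0,0,0,0],[0,0,0,0]]]' | head -4
cat > cap.py <<'E'
from h import *
import sys
def cap(f):
    s=snap('wrist',f);o=get_obs();hsv=cv2.cvtColor(s['color'],cv2.COLOR_RGB2HSV);m=cv2.inRange(hsv,(125,80,30),(150,255,255));P=pts(s)
    n,l,st,c=cv2.connectedComponentsWithStats(m);k=1+np.argmax(st[1:,4]);b=l==k;z=P[...,2][b];zt=np.percentile(z,90)
    t=(b&(abs(P[...,2]-zt)<.004)).astype(np.uint8)
    cs,_=cv2.findContours(t,cv2.RETR_EXTERNAL,cv2.CHAIN_APPROX_NONE);ct=max(cs,key=len).astype(np.float32)
    e=cv2.fitEllipse(ct);p=plane(s,*e[0],zt)
    print('blob',st[k],c[k].round(1),'ell',e,'top z',zt,'centre',p.round(4),'tcp',o['tool_pos'].round(4),o['ee_rot'].round(4),'F',o['wrist_force'].round(2)); return s,e[0]
if __name__=='__main__': cap(sys.argv[1])
E
python3 cap.py w3
```

```text
time: 3.25
tool_pos: [0.4829, 0.2539, 0.2463]
ee_rot: [-3.142, -0.001, -0.003]
wrist_force: [-0.6, -0.8, 0.7]
blob [301 168  31  29 634] [315.7 182.2] ell ((316.1014404296875, 181.75381469726562), (26.474227905273438, 30.931913375854492), 90.89254760742188) top z 0.12142367410261892 centre [0.4949 0.2556 0.1214] tcp [0.483  0.254  0.2466] [-3.1412e+00 -1.6000e-03 -3.3000e-03] F [-0.58  0.2  -0.1 ]
```

```bash
python3 -m creep '[[[15,0,45,0],[0,0,45,0],[0,0,0,0],[0,0,0,0]]]' | head -4;python3 cap.py w4
python3 - <<'E'
from h import *
E
```

```text
time: 3.8
tool_pos: [0.4986, 0.2554, 0.1581]
ee_rot: [-3.14, -0.004, -0.002]
wrist_force: [0.3, 0.2, 0.1]
blob [ 297  204   42   39 1073] [316.7 223.9] ell ((316.5945739746094, 223.41067504882812), (37.88733673095703, 38.20399475097656), 177.3943328857422) top z 0.12128956064665376 centre [0.4956 0.2565 0.1213] tcp [0.499  0.2557 0.1588] [-3.1397e+00 -5.1000e-03 -1.2000e-03] F [ 0.04 -0.1   1.32]
```

View pics/w4.png

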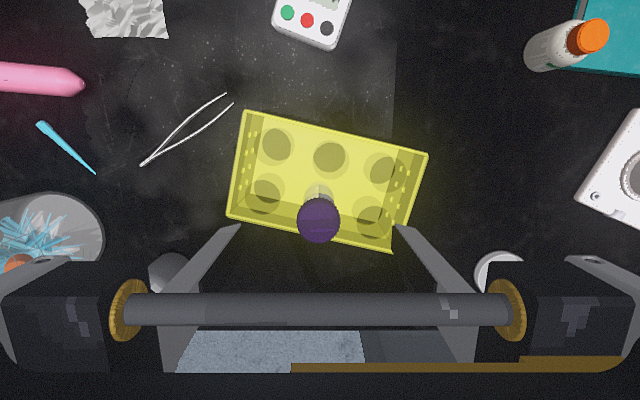

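The picture shows the purple cap at (317,223), centred between the fingertips at about (238,228) and (402,230), with the rack below it. Both wrist views put the cap at (0.495, 0.256, 0.121). I'll shift x by -3 mm, go down 63 mm and close.

```bash
python3 -m creep '[[[-3,0,25,0],[0,0,25,0],[0,0,13,0],[0,0,0,0],[0,0,0,0]]]' 1; python3 -c "
from h import *
print(get_obs()['tool_pos'])"
```

```text
time: 4.47
tool_pos: [0.4954, 0.2559, 0.0942]
ee_rot: [-3.141, -0.003, -0.001]
wrist_force: [-0.1, 0.3, 0.1]
width: 0.0938
[0.49539247 0.25594795 0.09424264]
```

```bash
python3 -m creep '[[[0,0,0,0],[0,0,0,0],[0,0,0,0],[0,0,0,0],[0,0,0,0],[0,0,0,0]]]' 0.2; python3 -m creep '[[[0,0,-2,0],[0,0,-10,0],[0,0,-30,0],[0,0,-40,0],[0,0,-40,0],[0,0,0,0],[0,0,0,0]]]'
```

```text
time: 5.22
tool_pos: [0.4943, 0.2555, 0.0924]
ee_rot: [3.141, 0.0, -0.001]
wrist_force: [-0.7, 0.0, 0.1]
width: 0.0374
time: 6.1
tool_pos: [0.494, 0.2554, 0.2139]
ee_rot: [3.141, 0.001, -0.0]
wrist_force: [-0.4, -0.5, -0.9]
width: 0.0329
```

```bash
python3 -m creep '[[[3,40,0,0],[4,60,0,0],[4,60,0,0],[4,60,0,0],[4,60,0,0],[3,60,0,0],[0,17,0,0],[0,0,0,0]]]';python3 -m creep '[[[0,0,0,0]]]';  python3 - <<'E'
from h import *
s=snap('wrist','w5');a=snap('scene','s5');t=snap('top','t5');o=get_obs();print(o['tool_pos'],o['ee_rot'],o['wrist_force'],o['width'])
p=o['tool_pos']
for q in(a,t,s): print([np.round(proj(q,x)) for x in(p,p-[0,0,.088],[.5163,-.1018,.075])])
c=cv2.resize(a['color'][60:200,290:430],(400,400),interpolation=cv2.INTER_CUBIC);d=cv2.resize(s['color'][100:300,220:420],(400,400),interpolation=cv2.INTER_CUBIC)
cv2.imwrite('pics/c5.png',cv2.cvtColor(np.hstack([c,d]),cv2.COLOR_RGB2BGR))
E
```

```text
time: 7.1
tool_pos: [0.5154, -0.1017, 0.2127]
ee_rot: [-3.14, 0.003, -0.002]
wrist_force: [0.5, 0.7, -2.3]
width: 0.0329
time: 7.22
tool_pos: [0.5159, -0.0999, 0.2138]
ee_rot: [-3.14, 0.001, 0.001]
wrist_force: [-0.2, -0.1, -0.0]
width: 0.0332
[ 0.51620582 -0.09985927  0.21447893] [-3.14130809e+00 -2.43459378e-05  1.96920089e-03] [-0.58297145  0.66818334 -0.55059681] 0.032915380222256665
[array([368., 119.]), array([366., 141.]), array([365., 153.])]
[array([439., 182.]), array([429., 188.]), array([425., 191.])]
[array([318., 238.]), array([318., 202.]), array([320., 190.])]
```

View pics/c5.png

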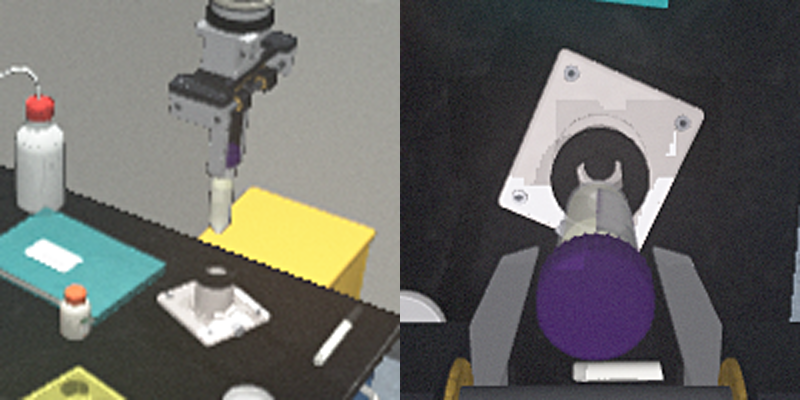

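The wrist crop shows the cap at (597,298), the tube running straight down to about (598,190), and the collar at about (600,175). The scene crop shows the tube vertical above the socket. Now the tube and collar numerically, from the same wrist image.

Run:
```python
from h import *
s=load('w5');P=pts(s);hsv=cv2.cvtColor(s['color'],cv2.COLOR_RGB2HSV)
m=cv2.inRange(hsv,(125,80,30),(150,255,255))
n,l,st,c=cv2.connectedComponentsWithStats(m);k=1+np.argmax(st[1:,4]);b=l==k;z=P[...,2][b];zt=np.percentile(z,80)
t=(b&(abs(P[...,2]-zt)<.004)).astype(np.uint8);cs,_=cv2.findContours(t,0,1);e=cv2.fitEllipse(max(cs,key=len))
print('cap',zt,e,plane(s,*e[0],zt))
# collar: outer ring points by depth
u=np.arange(640);g=P[...,2]
ring=((g>.066)&(g<.082));ring[:, :270]=0;ring[:,370:]=0;ring[:140]=0;ring[240:]=0
q=P[ring];
cs,_=cv2.findContours(ring.astype(np.uint8),0,1);ct=max(cs,key=len).reshape(-1,2);ct=ct[ct[:,1]<195]
pp=np.array([plane(s,x,y,.075)[:2] for x,y in ct]);A=np.c_[2*pp,np.ones(len(pp))];x=np.linalg.lstsq(A,(pp**2).sum(1),rcond=None)[0]
print('collar',x[:2],np.sqrt(x[2]+x[0]**2+x[1]**2),np.median(q[:,2]))
for v in range(186,226,4):
    r=(g[v]>.105)&(g[v]<.235)&(u>280)&(u<360);w=np.where(r)[0]
    if len(w)>3:
        zc=np.median(g[v,w]);print(v,w.min(),w.max(),'z',zc.round(4),'mid',P[v,w].min(0).round(4),P[v,w].max(0).round(4),((P[v,w].min(0)+P[v,w].max(0))/2)[1].round(4))
```

```text
cap 0.24206962273526686 ((317.1797790527344, 251.4777374267578), (55.96735763549805, 59.45152282714844), 87.2887191772461) [ 0.51908898 -0.09935738  0.24206962]
collar [ 0.52258493 -0.1017871 ] 0.02040478662049462 0.07537784461663222
190 315 322 z 0.1433 mid [ 0.5309 -0.1033  0.1419] [ 0.5315 -0.0973  0.1444] -0.1003
194 308 329 z 0.1561 mid [ 0.5279 -0.1093  0.1442] [ 0.532  -0.0913  0.1614] -0.1003
198 305 332 z 0.1692 mid [ 0.5249 -0.1118  0.1463] [ 0.5318 -0.089   0.1736] -0.1004
202 303 333 z 0.1805 mid [ 0.5226 -0.1117  0.1509] [ 0.5322 -0.0873  0.1865] -0.0995
206 302 335 z 0.1904 mid [ 0.5228 -0.1132  0.1639] [ 0.5323 -0.0871  0.1977] -0.1002
210 301 336 z 0.2007 mid [ 0.5227 -0.1135  0.1747] [ 0.5322 -0.0869  0.2067] -0.1002
214 300 337 z 0.2094 mid [ 0.5215 -0.1139  0.1808] [ 0.532  -0.0867  0.2149] -0.1003
218 299 337 z 0.2262 mid [ 0.5221 -0.1129  0.1926] [ 0.5345 -0.0865  0.2305] -0.0997
222 298 338 z 0.2309 mid [ 0.5221 -0.1131  0.2013] [ 0.5335 -0.0863  0.2346] -0.0997
```

```bash
python3 -m creep '[[[-1,2,20,0],[0,0,20,0],[0,0,0,0],[0,0,0,0]]]';  python3 - <<'E'
from h import *
from scipy.optimize import least_squares
s=snap('wrist','w6');o=get_obs();P=pts(s);g=P[...,2];u=np.arange(640);print(o['tool_pos'],o['ee_rot'],o['wrist_force'])
c0=proj(s,[.5163,-.1018,.075]);print('pred mouth px',c0)
def fit(s,vmax):
    g=pts(s)[...,2];c0=proj(s,[.5163,-.1018,.075]);r=((g>.066)&(g<.084));yy,xx=np.mgrid[:400,:640];r&=(np.hypot(xx-c0[0],yy-c0[1])<45)
    cs,_=cv2.findContours(r.astype(np.uint8),0,1);ct=np.vstack([c.reshape(-1,2) for c in cs if len(c)>15])
    pp=np.array([plane(s,x,y,.075)[:2] for x,y in ct if y<vmax]);
    f=lambda q:np.hypot(*(pp-q).T)-.0270
    R=least_squares(f,[.5163,-.1018],loss='cauchy',f_scale=.0007);return R.x,np.median(abs(R.fun)),len(pp),(abs(R.fun)<.0015).sum()
print(fit(s,c0[1]+5));print(fit(load('w5'),195));print(fit(load('w2'),400),fit(load('w1'),400))
for v in range(180,226,4):
    r=(g[v]>.092)&(g[v]<.195)&(u>280)&(u<360);w=np.where(r)[0]
    if len(w)>3: print(v,w.min(),w.max(),'z',np.median(g[v,w]).round(3),'x',P[v,w,0].max().round(4),'y',((P[v,w,1].min()+P[v,w,1].max())/2).round(4))
cv2.imwrite('pics/c6.png',cv2.resize(cv2.cvtColor(s['color'][120:280,240:400],cv2.COLOR_RGB2BGR),(480,480),interpolation=cv2.INTER_CUBIC))
E
```

```text
time: 7.88
tool_pos: [0.5156, -0.103, 0.1754]
ee_rot: [3.141, -0.001, 0.001]
wrist_force: [0.2, -1.0, -0.3]
width: 0.0329
[ 0.51578355 -0.10319626  0.17574624] [ 3.14090950e+00 -2.00366391e-03  2.73424042e-04] [0.9070476  0.31117654 0.77896109]
pred mouth px (np.float64(316.5779377954181), np.float64(198.202455702951))
(array([ 0.51665925, -0.10181056]), np.float64(0.0005139216363683839), 144, np.int64(91))
(array([ 0.51649068, -0.10175763]), np.float64(0.0006466455424615561), 129, np.int64(81))
(array([ 0.5160544 , -0.10140587]), np.float64(0.0002802764096890512), 126, np.int64(126)) (array([ 0.51545937, -0.10231316]), np.float64(0.00031535641721029337), 133, np.int64(133))
192 310 327 z 0.111 x 0.5312 y -0.1035
196 306 331 z 0.124 x 0.532 y -0.1036
200 304 333 z 0.137 x 0.5317 y -0.1036
204 303 334 z 0.147 x 0.5319 y -0.1034
208 302 335 z 0.158 x 0.5318 y -0.1034
212 301 336 z 0.167 x 0.5319 y -0.1034
216 300 337 z 0.175 x 0.5345 y -0.1035
220 299 338 z 0.191 x 0.5337 y -0.1035
224 285 350 z 0.184 x 0.5313 y -0.1025
```

View pics/c6.png

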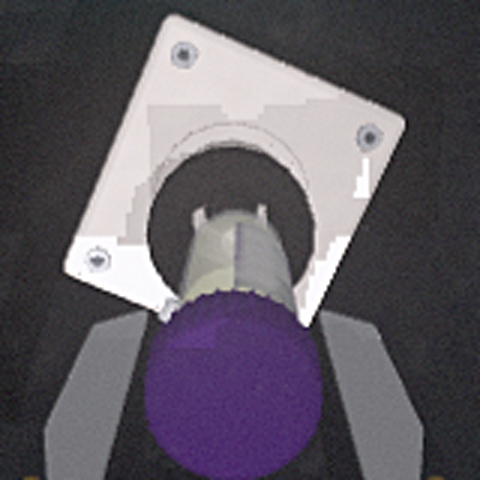

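Mouth at (0.5166, -0.1018). The tube axis is at about (0.5178, -0.1035), upright, so I shift by -1.2 in x and -1.7 in tool y, then lower to just above the seal.

```bash
python3 -m creep '[[[-1.2,-1.7,0,0],[0,0,10,0],[0,0,10,0],[0,0,5,0],[0,0,0,0],[0,0,0,0]]]';python3 -m creep '[[[0,0,2,0],[0,0,0,0]]]';python3 -m creep '[[[0,0,2,0],[0,0,0,0]]]'
```

```text
time: 8.68
tool_pos: [0.5141, -0.1018, 0.1497]
ee_rot: [3.141, -0.0, -0.001]
wrist_force: [0.2, 0.2, 0.4]
width: 0.0328
time: 8.93
tool_pos: [0.5139, -0.1018, 0.1475]
ee_rot: [3.141, -0.0, -0.001]
wrist_force: [-0.0, 0.9, -0.6]
width: 0.0329
time: 9.18
tool_pos: [0.5138, -0.1017, 0.1453]
ee_rot: [-3.142, 0.0, -0.001]
wrist_force: [0.8, -0.2, 0.4]
width: 0.0329
```

```bash
python3 -m creep '[[[0,0,1.5,0],[0,0,0,0]]]';python3 -m creep '[[[0,0,1.5,0],[0,0,0,0]]]'; python3 -m creep '[[[0,0,1.5,0],[0,0,0,0]]]'
```

```text
time: 9.43
tool_pos: [0.5139, -0.1018, 0.1438]
ee_rot: [3.142, 0.0, -0.001]
wrist_force: [-0.8, 0.2, -0.9]
width: 0.0328
time: 9.68
tool_pos: [0.5142, -0.1016, 0.1429]
ee_rot: [-3.141, -0.001, -0.0]
wrist_force: [0.6, 0.5, 2.7]
width: 0.0329
time: 9.93
tool_pos: [0.5148, -0.1017, 0.1425]
ee_rot: [3.141, -0.003, -0.0]
wrist_force: [0.3, 1.4, 5.2]
width: 0.0328
```

The seal is met with the tip about 20.5 mm below the rim, as expected. The arm gives about 2.6 N per mm, so I continue.

```bash
for i in 1 ; do python3 -m creep '[[[0,0,1,0],[0,0,0,0]]]';python3 -m creep '[[[0,0,1,0],[0,0,0,0]]]'; python3 -m creep '[[[0,0,1,0],[0,0,0,0]]]'; done
```

```text
time: 10.18
tool_pos: [0.5153, -0.1017, 0.1424]
ee_rot: [3.141, -0.004, -0.0]
wrist_force: [0.2, 1.7, 7.0]
width: 0.0329
time: 10.42
tool_pos: [0.5155, -0.1018, 0.142]
ee_rot: [3.141, -0.005, -0.0]
wrist_force: [-0.9, 1.9, 8.7]
width: 0.0331
time: 10.68
tool_pos: [0.5157, -0.1019, 0.1412]
ee_rot: [3.141, -0.006, -0.0]
wrist_force: [-0.0, 1.2, 9.7]
width: 0.0326
```

```bash
python3 -m creep '[[[0,0,1,0],[0,0,0,0]]]';python3 -m creep '[[[0,0,1,0],[0,0,0,0]]]'; python3 -m creep '[[[0,0,0.5,0],[0,0,0,0]]]'
```

```text
time: 10.92
tool_pos: [0.5149, -0.1017, 0.1389]
ee_rot: [3.141, -0.003, -0.0]
wrist_force: [-0.9, 3.0, 3.9]
width: 0.0329
time: 11.18
tool_pos: [0.5142, -0.1019, 0.1366]
ee_rot: [3.141, -0.001, -0.0]
wrist_force: [-0.4, 1.3, 3.4]
width: 0.033
time: 11.42
tool_pos: [0.514, -0.1019, 0.1356]
ee_rot: [3.141, -0.0, -0.001]
wrist_force: [-0.1, 1.0, 4.0]
width: 0.0329
```

The tube is through the seal. Drag is about 3.5 N with the tip about 28 mm deep, so I go on by feel.

```bash
for i in 1; do python3 -m creep '[[[0,0,1.5,0],[0,0,1.5,0],[0,0,0,0]]]';python3 -m creep '[[[0,0,1,0],[0,0,1,0],[0,0,0,0]]]'; python3 -m creep '[[[0,0,1,0],[0,0,0,0]]]';python3 -m creep '[[[0,0,1,0],[0,0,0,0]]]';python3 -m creep '[[[0,0,1,0],[0,0,0,0]]]'; done | grep -v -e rot -e width
```

```text
time: 11.8
tool_pos: [0.5139, -0.1018, 0.1324]
wrist_force: [0.1, 0.7, 3.7]
time: 12.18
tool_pos: [0.514, -0.1018, 0.1305]
wrist_force: [-0.5, 1.4, 3.4]
time: 12.42
tool_pos: [0.514, -0.1018, 0.1295]
wrist_force: [-0.3, 1.3, 4.4]
time: 12.68
tool_pos: [0.5139, -0.1018, 0.1284]
wrist_force: [-0.6, 1.0, 3.7]
time: 12.92
tool_pos: [0.5138, -0.1018, 0.1273]
wrist_force: [-0.5, 0.2, 2.8]
```

```bash
for i in 1; do python3 -m creep '[[[0,0,1,0],[0,0,0,0]]]';python3 -m creep '[[[0,0,1,0],[0,0,0,0]]]'; python3 -m creep '[[[0,0,1,0],[0,0,0,0]]]';python3 -m creep '[[[0,0,1,0],[0,0,0,0]]]';python3 -m creep '[[[0,0,1,0],[0,0,0,0]]]'; done | grep -v -e rot -e width
```

```text
time: 13.18
tool_pos: [0.5138, -0.1018, 0.1263]
wrist_force: [-0.8, -0.1, 3.7]
time: 13.42
tool_pos: [0.5139, -0.1018, 0.1254]
wrist_force: [-0.1, 0.2, 3.8]
time: 13.68
tool_pos: [0.5139, -0.1018, 0.1244]
wrist_force: [-0.2, 1.7, 3.5]
time: 13.92
tool_pos: [0.5139, -0.1018, 0.1234]
wrist_force: [0.2, 0.9, 4.4]
time: 14.18
tool_pos: [0.5139, -0.1018, 0.1224]
wrist_force: [-0.5, 0.8, 4.1]
```

Tip at about 41 mm, still only drag.

```bash
for i in 1; do python3 -m creep '[[[0,0,1,0],[0,0,0,0]]]';python3 -m creep '[[[0,0,1,0],[0,0,0,0]]]'; python3 -m creep '[[[0,0,1,0],[0,0,0,0]]]';python3 -m creep '[[[0,0,1,0],[0,0,0,0]]]';python3 -m creep '[[[0,0,1,0],[0,0,0,0]]]'; done | grep -v -e rot -e width
```

```text
time: 14.42
tool_pos: [0.5139, -0.1018, 0.1214]
wrist_force: [0.3, 1.2, 5.9]
time: 14.68
tool_pos: [0.5139, -0.1018, 0.1204]
wrist_force: [-0.3, 0.4, 4.8]
time: 14.92
tool_pos: [0.514, -0.1018, 0.1195]
wrist_force: [-0.3, 0.8, 4.4]
time: 15.18
tool_pos: [0.514, -0.1018, 0.1185]
wrist_force: [0.1, -0.1, 3.5]
time: 15.42
tool_pos: [0.5142, -0.1018, 0.118]
wrist_force: [0.0, -0.5, 6.0]
```

```bash
for i in 1; do python3 -m creep '[[[0,0,1,0],[0,0,0,0]]]';python3 -m creep '[[[0,0,1,0],[0,0,0,0]]]'; done | grep -v -e rot
```

```text
time: 15.68
tool_pos: [0.5145, -0.1019, 0.1175]
wrist_force: [-0.3, -0.1, 8.0]
width: 0.0327
time: 15.92
tool_pos: [0.5148, -0.1019, 0.1171]
wrist_force: [-0.7, 1.2, 10.1]
width: 0.0331
```

Force now rises 2 N per commanded mm while the tube moves only 0.45 mm. That means the tube is on something of about 5 N/mm, the buffer, with the tip about 45–46 mm deep (stop at about 41 mm plus 4 mm). One more mm to be sure, then I ease off.

```bash
for i in 1; do python3 -m creep '[[[0,0,1,0],[0,0,0,0],[0,0,0,0]]]';python3 -m creep '[[[0,0,-1.5,0],[0,0,-1.5,0],[0,0,0,0]]]'; done | grep -v -e rot
```

```text
time: 16.3
tool_pos: [0.5151, -0.1019, 0.1167]
wrist_force: [-0.6, 1.3, 10.6]
width: 0.0325
time: 16.68
tool_pos: [0.5139, -0.1018, 0.1173]
wrist_force: [0.3, 0.1, 3.5]
width: 0.033
```

```bash
for i in 1; do python3 -m creep '[[[0,0,-1,0],[0,0,0,0]]]';python3 -m creep '[[[0,0,0,0],[0,0,0,0],[0,0,0,0],[0,0,0,0],[0,0,0,0],[0,0,0,0]]]' 1;python3 -m creep '[[[0,0,-10,0],[0,0,-25,0],[0,0,-45,0],[0,0,-45,0],[-50,0,0,0],[0,0,0,0],[0,0,0,0]]]'; done | grep -v -e rot
python3 - <<'E'
from h import *
s=snap('wrist','w7');a=snap('scene','s7');t=snap('top','t7')
P=pts(s);hsv=cv2.cvtColor(s['color'],cv2.COLOR_RGB2HSV);m=cv2.inRange(hsv,(125,80,30),(150,255,255));n,l,st,c=cv2.connectedComponentsWithStats(m)
for k in range(1,n):
    if st[k][4]>200:
        b=(l==k);z=P[...,2][b];zt=np.percentile(z,80);tt=(b&(abs(P[...,2]-zt)<.004)).astype(np.uint8);cs,_=cv2.findContours(tt,0,1);e=cv2.fitEllipse(max(cs,key=len));print(st[k],'cap top z',zt,plane(s,*e[0],zt).round(4))
# body midline y
u=np.arange(640);g=P[...,2]
for z0 in(.085,.09,.095,.1):
    r=(abs(g-z0)<.003)&(abs(P[...,1]+.1018)<.025)&(abs(P[...,0]-.517)<.03)
    if r.sum()>3: q=P[r];print(z0,q.min(0).round(4),q.max(0).round(4))
c=cv2.resize(a['color'][60:260,270:470],(400,400),interpolation=cv2.INTER_CUBIC);i=proj(s,[.517,-.102,.1]);x,y=int(i[0]),int(i[1]);x0,y0=max(x-100,0),max(y-100,0)
d=cv2.resize(s['color'][y0:y0+200,x0:x0+200],(400,400),interpolation=cv2.INTER_CUBIC)
cv2.imwrite('pics/c7.png',cv2.cvtColor(np.hstack([c,d]),cv2.COLOR_RGB2BGR))
E
```

```text
time: 16.92
tool_pos: [0.5135, -0.1017, 0.1176]
wrist_force: [1.2, -0.5, 0.8]
width: 0.0327
time: 17.68
tool_pos: [0.5139, -0.1018, 0.1185]
wrist_force: [-0.1, 0.0, -0.5]
width: 0.0893
time: 18.55
tool_pos: [0.4643, -0.1018, 0.244]
wrist_force: [1.0, -0.4, 0.4]
width: 0.0942
[ 299  127   37   37 1025] cap top z 0.14609443140005368 [ 0.5155 -0.1011  0.1461]
```

View pics/c7.png

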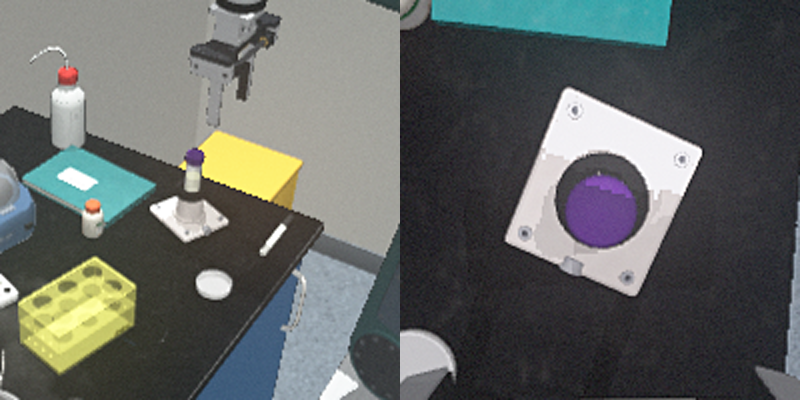

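```bash
python3 -c "
from bench import ticket,get_obs
print(get_obs()['time'],ticket.close_job())"
```

```text
the job is handed in; nothing more can be done
18.7 None
```

The purple-capped tube now stands in the push-fit socket, pressed through the seal and onto the sprung stop. The job was handed in at 18.7 s with the gripper clear.

- **Pressing in:** The seal peaked at about 10 N, then drag was about 3.5–4 N. With the tip about 45 mm below the rim, the force began to climb steadily to 10.6 N. That is about 5 N per mm of tube movement, which fits the rubber buffer. The highest force read was 10.6 N, against the 18 N limit; readings came only at the end of each short move.
- **After letting go:** The tube stands upright in the last pictures. Its cap top is at z = 0.146, which puts the tip about 45–46 mm below the rim, so it did not visibly spring back. In that view the rack, petri dish, marker and orange-capped bottle look as they were.
- **Less certain:** The roughly 1 N rise as the stop was pressed in was hidden by force noise. I judged it fully in from the buffer's stiffness and the depth. The scene camera's socket position was about 7 mm off the other views, so I used the top and wrist views, which agreed within about 1 mm.

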